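# Scan the charcoal sketch

## Robot

A 6-joint arm with a two-finger parallel gripper is mounted at the origin on the work surface. World frame = base frame: x ahead of the robot, y to its left, z up, the work surface at z = 0. Lengths are in m, angles in rad, forces in N, time in s.
With the tool pointing down it reaches from about 0.375 to 0.75 m from the base axis. Payload 9 kg.
Tool frame: the origin (TCP) lies midway between the tips of the shut fingers; the grasp point (between the pads) lies 19 mm behind it (grasp_offset is the distance from the TCP to the grasp point, in m); z points along the fingers, y is the line along which they close (so a half turn about z gives the same grasp; the last joint's range is limited). The gripper opens to 85 mm and grips with 20 to 120 N. Pads are 22 mm wide; open, the fingers measure 114 mm over their backs; the gripper's body (76 mm by 85 mm) begins 54 mm behind the grasp point. The pads swing forward as they close: fully open they stand 13 mm farther back than shut.
Start: joints at [-0.218, 0.104, 0.097, 1.564, 0, 1.353], TCP at [0.6, 0, 0.231] pointing down, gripper open.
Joint ranges: [-2.99, 2.99], [-0.84, 1.86], [-1.1, 1.16], [-1.84, 2.11], [-1.51, 1.56], [-3.14, 3.14]. Speed limits (rad/s): [2.22, 2.22, 2.57, 3.14, 3.14, 3.14].

## Interface

Orientations are given as a unit quaternion [w, x, y, z].
In Python, from cell import * gives the robot as it stands.
- The arm moves only by the tool move_arm, never from a script. Its arguments are lists of equal length, an entry for each row: "dp": the shift along the tool's x, y, z in m, a list of three; "turn": the turn about the tool's z in rad; "claw": the finger opening in m, from 0 to 0.0854. In form: {"dp": [[dx, dy, dz], ...], "turn": [turn, ...], "claw": [claw, ...]}. A call has 1 to 10 rows; each row is the pose to reach, as a shift and turn from the pose commanded when the call began, along the tool's axes at that moment; what a row does not reach only later rows make up. A row lasts 1/10 s, in which the tool goes at most 50 mm and 8.59 degrees, less where a joint would pass 70% of its speed; a pose out of reach is approached as far as the arm can. A call with a gripper value outside its range is refused whole. The fingers move at their own pace and stop on an object; "squeeze" is the grip in N (left out, the last holds). Time passes only in rows, so rows that repeat a pose let the fingers close. It gives the time, the measured TCP pose, the force, the opening and the grip force at its end, in the units of the state.
- state(): the state, without advancing time (a new reading comes with each control period).
- camera(name): name is "scene" or "side" or "wrist"; returns a dict with "img" (400x640x3 uint8, red, green, blue), "K" (3x3 intrinsics, pixels), "T" (4x4, takes a point from camera to world coordinates). Camera axes: x right, y up, looking along -z (the intrinsics and any distortion apply to the point x, -y, -z); pixel columns grow to the right and rows downward; lengths in m; the calibration is good to about 2 mm. A picture is of the moment at which its call begins. There is no depth.
- hand_in(): hands the job in; it is judged then, once.
The state is a dict: "time_s": time; "joint_positions": joint angles; "joint_vel": joint speeds; "tau": joint torques, N m; "position": TCP position; "tcp_rot": TCP orientation; "wrist_force": force on the tool from outside, world axes, zero at the start; "ft_torque": the same for the moment, N m; "grip_width": finger opening in m; "gripper_force": force on a finger pad.
Only numpy, scipy, OpenCV 4.12 (cv2) and the standard library are available. Lean on these libraries where they do the work, as an engineer would, in place of code of your own. Each camera call takes 0.05 s, during which the arm holds its last target. There are 200 camera calls.

## Task

Scan the sketch that lies in the flatbed scanner: push the raised lid down until it is fully shut, then press down the raised end of the rocker to switch the scanner on, and then press the large round scan button all the way down and let it come back up. Keep to that order, do not press the small square cancel key, and only push and press: do not lift the lid any higher, and leave everything else on the table and on the scanner where it is.

Things in the scene. Friction and masses are not known exactly. Their poses are not given: they have to be found in the camera images.
- scanner: Grey flatbed scanner, fixed. Origin: on the table, under the centre of its front panel; x points back to the lid's hinge, y left along the panel, z up. Panel: x -50..50, y -200..200, top at z 45 mm. Bed behind it: x 50..270, y -190..190 mm, lid rests at z 55. At x = 0, y = -90, 0, 90 mm stand three white keys (rocker, round button, square key), in an order that varies.
- lid (a joint): Grey lid, a plate 190 mm deep, 360 wide, 18 thick, hinged along the scanner's back edge. Angle in rad: 0 shut, grows as it opens; starts at 0.25 to 0.5. Stiff hinge: stays where it is left; 2 to 5 N straight down near the free edge moves it. Shut, its top is 73 mm above the table. A straight downward push at scanner x = 105 mm meets the lid at every angle.
- lid_edge (a point): Middle of the lid's free edge, on its upper face: 190 mm from the hinge line, 18 mm above the lid's underside, which lies on the hinge line (scanner x 250, z 55 mm). Its x axis points along the lid to the hinge.
- rocker (a joint): White rocker, 51 mm long along the scanner's y, 26 mm wide, pivoted at its middle on an axis along the scanner's x. Angle in rad: -0.2 off (left, +y, end raised, right end sunk), +0.2 on (left end pressed down to its stop). Starts off, between -0.2 and -0.17. No spring: stays where it is left; about 2 N on the raised end moves it.
- rocker_end (a point): Point on the rocker's upper face 20 mm left (+y) of its middle, 5 mm from the end that is raised at the start: where to press. It sinks about 8 mm from off to on, to 63 mm above the table.
- scan (a joint): Large round white scan button, 36 mm across, 10 mm high above its black pad (60 x 64 x 8 mm, on the panel; each key has one). Travel in m: 0 up, 0.006 fully down. Spring: 1.7 N to start, 5 N fully down; comes back up when released.
- scan_top (a point): Centre of the scan button's top: 63 mm above the table when up.
- cancel (a joint): Small square white cancel key, 18 x 18 mm, 10 mm high above its pad, not to be pressed. Travel in m: 0 up, 0.006 fully down; same spring as the scan button.
- cancel_top (a point): Centre of the cancel key's top: 63 mm above the table when up.
- eraser: Loose blue eraser block, 45 x 22 x 13 mm, lying on the scanner's front panel near its left end (scanner y about 165 mm). Origin: centre of its underside. Leave alone.
- tape_small: Loose small roll of tape lying flat on the scanner's front panel near its right end (scanner y about -163 mm): 56 mm across, 22 mm high. Origin: centre of its underside. Leave alone.
- tape_dark: Loose roll of dark tape lying flat at the scanner's left: 90 mm across, 18 mm high. Origin: centre of its underside. Leave alone.
- jar: Loose jar of charcoal with a metal lid at the panel's right: 70 mm across, 90 mm high. Origin: centre of its underside. Leave alone.
- cup: Loose clear cup at the panel's left: 90 mm across, 65 mm high. Origin: centre of its underside. Leave alone.
- pencil_tin: Loose flat red pencil tin before the middle of the panel: 45 x 130 x 18 mm. Origin: centre of its underside. Leave alone.
- stick_box: Loose open cardboard box of charcoal sticks at the scanner's right: 90 x 150 x 30 mm. Origin: centre of its underside. Leave alone.

How it is judged:
By the outcome, as a careful person would: the job done as asked, in the order asked, and still so for the second after the job is handed in, with the robot touching nothing.
It also fails if it takes over 42 s, if anything falls off the work surface, if the arm or the gripper's body presses on something with over 40 N, if the wrist force passes 120 N, or if a joint passes its speed limit or range.

## Working session

There is one attempt and no reset: what is moved stays moved. The work goes in short steps, Python scripts to look and compute and a tool call to move; the robot and the scene stay as the last step left them, time stands still between calls to the robot, and variables do not carry over. Pictures are saved under pics/ and viewed, at most 10 in all, crops included, and the job is handed in when it is done.

Besides the shell and the picture viewer there is one more tool, called after "Call:" as name(argument=value, ...) on one line, values as JSON. move_arm: Moves the arm, as the interface text tells. Its arguments: {"type":"object","properties":{"dp":{"type":"array","items":{"type":"array","items":{"type":"number"}}},"turn":{"type":"array","items":{"type":"number"}},"claw":{"type":"array","items":{"type":"number"}},"squeeze":{"type":"number"}},"required":["dp","turn","claw"]}

```bash
mkdir -p pics
python3 - <<'E'
from cell import *
import cv2,numpy as np
for n in("scene","side"):
    c=camera(n); cv2.imwrite(f"pics/{n}0.png",c["img"][:,:,::-1]); print(n,c["K"].tolist(),np.round(c["T"],4).tolist(),[k for k in c])
s=state();print(s["position"],s["tcp_rot"],s["time_s"])
E
```

```text
scene [[397.18091767123866, 0.0, 321.002768947031], [0.0, 397.18091767123866, 199.39111458636427], [0.0, 0.0, 1.0]] [[-0.4521, -0.7463, 0.4885, 1.0849], [0.892, -0.3751, 0.2524, 0.2491], [-0.0051, 0.5499, 0.8352, 0.9308], [0.0, 0.0, 0.0, 1.0]] ['img', 'K', 'T']
side [[503.19925734526544, 0.0, 312.2805829172037], [0.0, 503.19925734526544, 204.46034508033733], [0.0, 0.0, 1.0]] [[-0.8716, 0.3643, -0.3282, 0.2337], [-0.4902, -0.6607, 0.5684, 0.6544], [-0.0098, 0.6563, 0.7544, 0.9426], [0.0, 0.0, 0.0, 1.0]] ['img', 'K', 'T']
[5.99692639e-01 8.70971718e-05 2.30598306e-01] [-5.21939476e-04  7.07115404e-01  7.07097896e-01 -3.12574449e-04] 0.1
```

View pics/scene0.png

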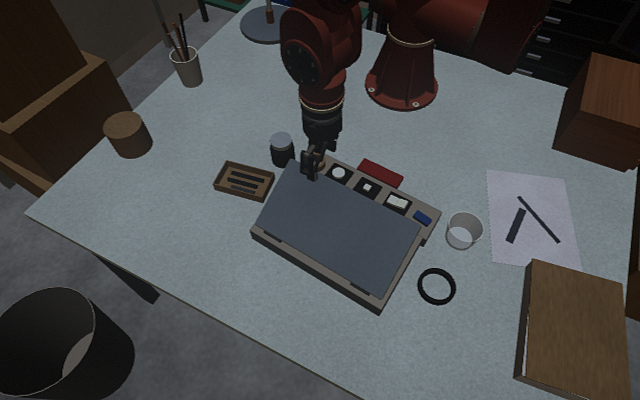

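View pics/side0.png

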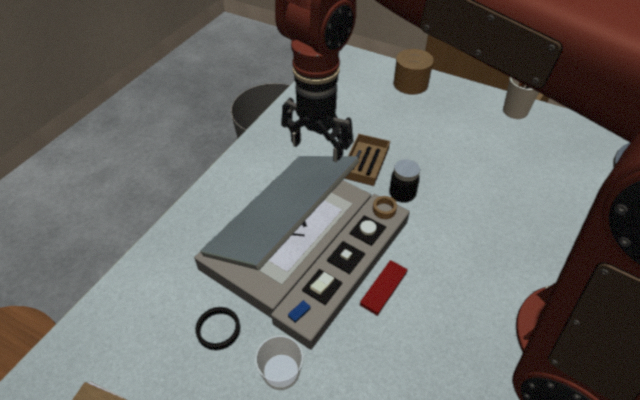

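Both views show the same layout. The rocker is at the left beside the eraser (side 321,284), the cancel key is in the middle (347,254), and the scan button is at the right (368,227). The lid is open. I'll enlarge both for accuracy.

Run:
```python
import cv2
a=cv2.imread("pics/scene0.png")[140:260,240:450];cv2.imwrite("pics/sc_c.png",cv2.convertScaleAbs(cv2.resize(a,None,fx=3.8,fy=3.8,interpolation=2),alpha=1.5))
a=cv2.imread("pics/side0.png")[145:350,190:420];cv2.imwrite("pics/si_c.png",cv2.convertScaleAbs(cv2.resize(a,None,fx=2.9,fy=2.9,interpolation=2),alpha=1.3))
```

```text
(no output)
```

View pics/sc_c.png

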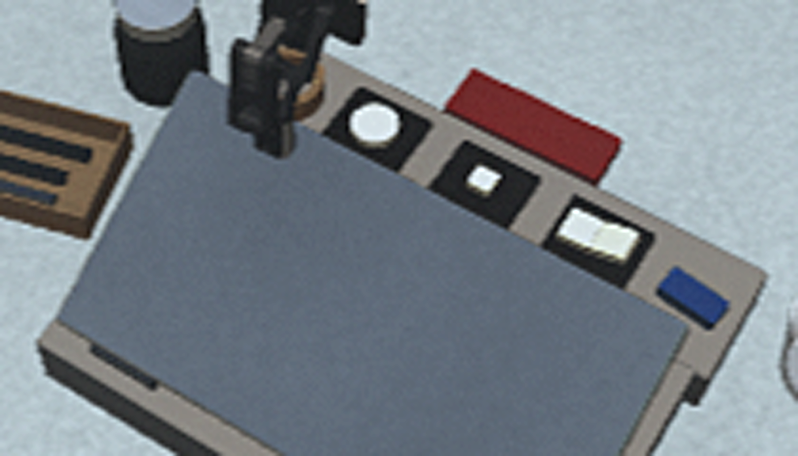

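View pics/si_c.png

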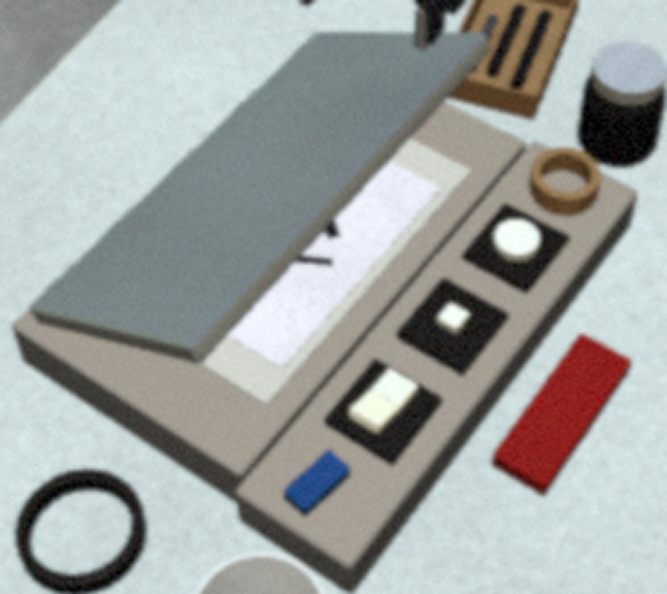

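```bash
cat > h.py <<'E'
import numpy as np
from scipy.optimize import least_squares
Ks={"scene":(397.181,321.003,199.391),"side":(503.199,312.281,204.460)}
Ts={"scene":np.array([[-0.4521,-0.7463,0.4885,1.0849],[0.892,-0.3751,0.2524,0.2491],[-0.0051,0.5499,0.8352,0.9308]]),
"side":np.array([[-0.8716,0.3643,-0.3282,0.2337],[-0.4902,-0.6607,0.5684,0.6544],[-0.0098,0.6563,0.7544,0.9426]])}
def proj(n,p):
    T=Ts[n];f,cx,cy=Ks[n];q=T[:,:3].T@(p-T[:,3]);return np.array([cx+f*q[0]/-q[2],cy+f*q[1]/q[2]])
def W(v,p): c,s=np.cos(v[2]),np.sin(v[2]);return np.array([v[0]+c*p[0]-s*p[1],v[1]+s*p[0]+c*p[1],p[2]])
def lid(a,y): return (.25-.19*np.cos(a)-.018*np.sin(a)*-1*-1,y,.055+.19*np.sin(a)+.018*np.cos(a))
E
python3 - <<'E'
from h import *
S=lambda x,y:(240+(x+.5)/3.8-.5,140+(y+.5)/3.8-.5)
D=lambda x,y:(190+(x+.5)/2.9-.5,145+(y+.5)/2.9-.5)
obs=[("scene",S(374,121),(0,-.09,.063)),("scene",S(485,178),(0,0,.063)),("scene",S(599,233),(0,.09,.066)),("scene",S(767,275),(-.05,.2,.045)),
("side",D(517,237),(0,-.09,.063)),("side",D(454,313),(0,0,.063)),("side",D(385,396),(0,.09,.066)),("side",D(352,572),(-.05,.2,.045)),("side",D(636,195),(-.05,-.2,.045)),
("scene",S(688,326),.18),("scene",S(195,71),-.18),("side",D(193,353),.18),("side",D(489,38),-.18)]
def r(v): return np.concatenate([proj(n,W(v,lid(v[3],p) if np.isscalar(p) else p))-u for n,u,p in obs])
s=least_squares(r,[.6,0,0,.4],loss='soft_l1')
print(s.x,r(s.x).reshape(-1,2).round(1).tolist())
v=s.x
for n,p in [("scan",(0,-.09,.063)),("cancel",(0,0,.063)),("rocker_end",(0,.11,.071)),("lidpush",(.105,0,.073)),("tape",(0,-.163,.067)),("lidedge",lid(v[3],0))]: print(n,W(v,p).round(4))
E
```

```text
[ 0.48727287  0.07762193 -0.10263446  0.52782539] [[-0.3, 1.0], [-0.7, 0.5], [-0.2, 0.6], [0.8, -0.6], [-0.9, -0.4], [-1.0, 0.5], [-1.1, 0.7], [-0.9, -1.0], [0.4, -1.8], [4.1, -5.8], [1.3, -5.6], [3.5, 0.0], [3.5, -2.0]]
scan [ 0.4781 -0.0119  0.063 ]
cancel [0.4873 0.0776 0.063 ]
rocker_end [0.4985 0.187  0.071 ]
lidpush [0.5917 0.0669 0.073 ]
tape [ 0.4706 -0.0845  0.067 ]
lidedge [0.5637 0.0698 0.1662]
```

Call:
move_arm(dp=[[0.03,-0.004,0],[0.067,-0.008,0],[0.067,-0.008,0],[0.067,-0.008,0.01],[0.067,-0.008,0.02],[0.067,-0.008,0.03],[0.067,-0.008,0.04],[0.067,-0.008,0.045],[0.067,-0.008,0.045]], turn=[0,0,0,0,0,0,0,0,0], claw=[0,0,0,0,0,0,0,0,0], squeeze=20)

```text
time_s: 1.0
position: [0.5915, 0.0668, 0.1851]
tcp_rot: [-0.001, 0.707, 0.707, -0.001]
wrist_force: [-0.4, -0.2, -0.4]
grip_width: -0.0001
gripper_force: 0.0
```

Run:
```python
from cell import *
import cv2,numpy as np
o=[cv2.resize(camera(n)["img"][y:y+200,x:x+260,::-1],None,fx=1.5*k,fy=1.5*k) for n,x,y,k in(("scene",210,110,1),("side",180,130,1))]
cv2.imwrite("pics/m1.png",cv2.convertScaleAbs(np.hstack(o),alpha=1.4))
```

```text
(no output)
```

View pics/m1.png

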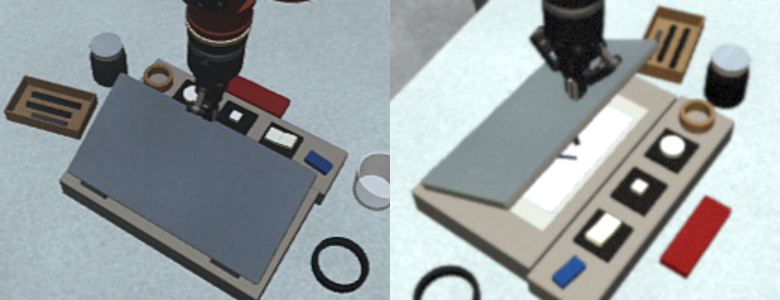

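The fingertips are shut over the middle of the lid's free edge. Next I push straight down.

Call:
move_arm(dp=[[0,0,0.012],[0,0,0.024],[0,0,0.036],[0,0,0.048],[0,0,0.06],[0,0,0.072],[0,0,0.083],[0,0,0.093],[0,0,0.101],[0,0,0.106]], turn=[0,0,0,0,0,0,0,0,0,0], claw=[0,0,0,0,0,0,0,0,0,0])

```text
time_s: 2.1
position: [0.5916, 0.0671, 0.0793]
tcp_rot: [-0.0, 0.707, 0.707, -0.0]
wrist_force: [-2.7, 0.1, 2.5]
grip_width: 0.0001
gripper_force: 1.3
```

Call:
move_arm(dp=[[0,0,0.002],[0,0,0.004],[0,0,0.006],[0,0,0.007],[0,0,0.007]], turn=[0,0,0,0,0], claw=[0,0,0,0,0])

```text
time_s: 2.6
position: [0.5922, 0.067, 0.0733]
tcp_rot: [0.0, 0.707, 0.707, 0.0]
wrist_force: [-0.4, 0.0, -0.2]
grip_width: -0.0
gripper_force: 0.0
```

Call:
move_arm(dp=[[0,0,0.001],[0,0,0.002],[0,0,0.002]], turn=[0,0,0], claw=[0,0,0])

```text
time_s: 2.9
position: [0.5924, 0.067, 0.073]
tcp_rot: [0.001, 0.707, 0.707, 0.0]
wrist_force: [-7.0, -0.3, 13.7]
grip_width: -0.0004
gripper_force: 6.8
```

The lid is against its stop at z 0.073 with 14 N. I'll lift off and go over the rocker.

Call:
move_arm(dp=[[0,0,-0.02],[0,0,-0.06],[0.03,-0.023,-0.06],[0.06,-0.047,-0.06],[0.09,-0.07,-0.06],[0.12,-0.0935,-0.06],[0.12,-0.0935,-0.06],[0.12,-0.0935,-0.06]], turn=[0,0,0,0,0,0,0,0], claw=[0,0,0,0,0,0,0,0])

```text
time_s: 3.7
position: [0.4985, 0.1876, 0.1315]
tcp_rot: [0.0, 0.707, 0.708, 0.0]
wrist_force: [0.4, 0.0, 0.1]
grip_width: -0.0001
gripper_force: 0.0
```

Run:
```python
from cell import *
import cv2,numpy as np
o=[]
for n in("wrist","side"):
    c=camera(n); im=c["img"][:,:,::-1]
    cv2.imwrite(f"pics/raw_{n}2.png",im); print(n,c["K"].tolist(),np.round(c["T"],4).tolist())
    o.append(cv2.resize(im,(640,400))[:, 140:540])
cv2.imwrite("pics/m2.png",cv2.convertScaleAbs(np.hstack(o),alpha=1.3))
```

```text
wrist [[318.5255156178423, 0.0, 318.8243385767916], [0.0, 318.5255156178423, 201.09675010846783], [0.0, 0.0, 1.0]] [[1.0, -0.0014, -0.0023, 0.4988], [0.002, 0.9537, 0.3008, 0.2636], [0.0018, -0.3008, 0.9537, 0.2745], [0.0, 0.0, 0.0, 1.0]]
side [[503.19925734526544, 0.0, 312.2805829172037], [0.0, 503.19925734526544, 204.46034508033733], [0.0, 0.0, 1.0]] [[-0.8716, 0.3643, -0.3282, 0.2337], [-0.4902, -0.6607, 0.5684, 0.6544], [-0.0098, 0.6563, 0.7544, 0.9426], [0.0, 0.0, 0.0, 1.0]]
```

View pics/m2.png

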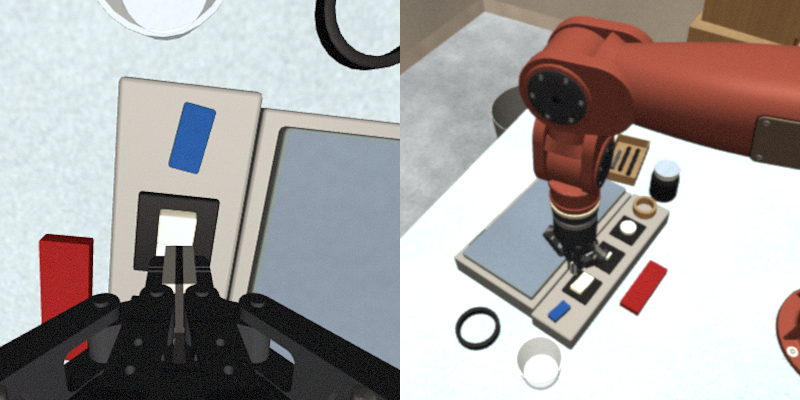

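The wrist view shows the rocker's raised end directly beyond the fingertips. Its measured end is within 1 mm of the model. Pressing now.

Call:
move_arm(dp=[[0,0,0.02],[0,0,0.04],[0,0,0.052],[0,0,0.057],[0,0,0.06],[0,0,0.063],[0,0,0.065],[0,0,0.066]], turn=[0,0,0,0,0,0,0,0], claw=[0,0,0,0,0,0,0,0])

```text
time_s: 4.6
position: [0.4992, 0.1872, 0.0659]
tcp_rot: [0.0, 0.707, 0.707, 0.001]
wrist_force: [0.3, 0.6, 2.5]
grip_width: 0.0002
gripper_force: 1.1
```

Call:
move_arm(dp=[[0,0,0.001],[0,0,0.002],[0,0,0.002]], turn=[0,0,0], claw=[0,0,0])

```text
time_s: 4.9
position: [0.499, 0.1873, 0.0637]
tcp_rot: [0.0, 0.707, 0.707, 0.001]
wrist_force: [1.3, 2.5, 3.6]
grip_width: -0.0001
gripper_force: 2.0
```

Call:
move_arm(dp=[[0,0,0.001],[0,0,0.002],[0,0,0.002]], turn=[0,0,0], claw=[0,0,0])

```text
time_s: 5.2
position: [0.4992, 0.1873, 0.0632]
tcp_rot: [0.001, 0.707, 0.707, 0.001]
wrist_force: [-3.8, 2.7, 16.0]
grip_width: 0.0002
gripper_force: 8.2
```

The rocker is at its stop, z 0.063 with 16 N. I'll lift off, go to the scan button, and check from close by.

Call:
move_arm(dp=[[0,0,-0.02],[0,0,-0.06],[-0.04,-0.004,-0.06],[-0.08,-0.008,-0.06],[-0.12,-0.012,-0.06],[-0.16,-0.016,-0.06],[-0.199,-0.021,-0.06],[-0.199,-0.021,-0.06],[-0.199,-0.021,-0.06]], turn=[0,0,0,0,0,0,0,0,0], claw=[0,0,0,0,0,0,0,0,0])

```text
time_s: 6.1
position: [0.477, -0.0128, 0.1209]
tcp_rot: [-0.0, 0.708, 0.706, -0.0]
wrist_force: [-0.5, 0.0, -0.3]
grip_width: 0.0003
gripper_force: 0.0
```

Run:
```python
from cell import *
import cv2,numpy as np
c=camera("wrist");s=camera("side");print(np.round(c["T"],4).tolist())
a=cv2.resize(c["img"][:,140:540,::-1],None,fx=1,fy=1)
b=cv2.resize(s["img"][150:350,230:430,::-1],None,fx=2,fy=2)
cv2.imwrite("pics/m3.png",np.hstack([a,b]))
```

```text
[[1.0, 0.0018, 0.0009, 0.4779], [-0.002, 0.9537, 0.3008, 0.0632], [-0.0003, -0.3008, 0.9537, 0.2639], [0.0, 0.0, 0.0, 1.0]]
```

View pics/m3.png

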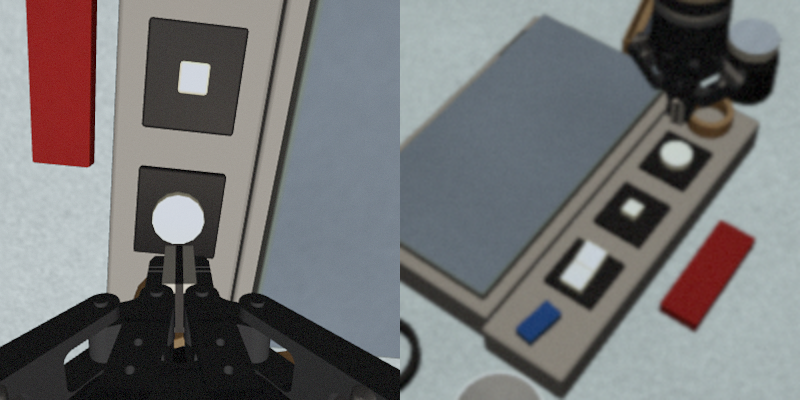

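The scan button's centre measures (0.477, -0.013), right under the TCP, and the lid looks flat. Pressing.

Call:
move_arm(dp=[[0,0,0.02],[0,0,0.04],[0,0,0.052],[0,0,0.057],[0,0,0.06],[0,0,0.063],[0,0,0.065],[0,0,0.067],[0,0,0.067]], turn=[0,0,0,0,0,0,0,0,0], claw=[0,0,0,0,0,0,0,0,0])

```text
time_s: 7.1
position: [0.4781, -0.0118, 0.0568]
tcp_rot: [0.001, 0.707, 0.707, 0.001]
wrist_force: [-9.4, 4.8, 21.6]
grip_width: 0.0001
gripper_force: 10.6
```

The button bottomed out at z 0.057 with 22 N. Next I release it and check everything.

Call:
move_arm(dp=[[0,0,-0.01],[0,0,-0.04],[0,0,-0.08],[0,0,-0.12],[0,0,-0.14],[0,0,-0.14],[0,0,-0.14]], turn=[0,0,0,0,0,0,0], claw=[0,0,0,0,0,0,0])

```text
time_s: 7.8
position: [0.4779, -0.0122, 0.1944]
tcp_rot: [0.001, 0.707, 0.707, 0.0]
wrist_force: [-0.5, 1.2, -0.6]
grip_width: 0.0002
gripper_force: 0.0
```

Run:
```python
from cell import *
import cv2,numpy as np
s=camera("side");w=camera("wrist")
cv2.imwrite("pics/m4.png",np.hstack([cv2.resize(s["img"][150:350,230:430,::-1],None,fx=2,fy=2,interpolation=2),w["img"][:,140:540,::-1]]))
```

```text
(no output)
```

View pics/m4.png

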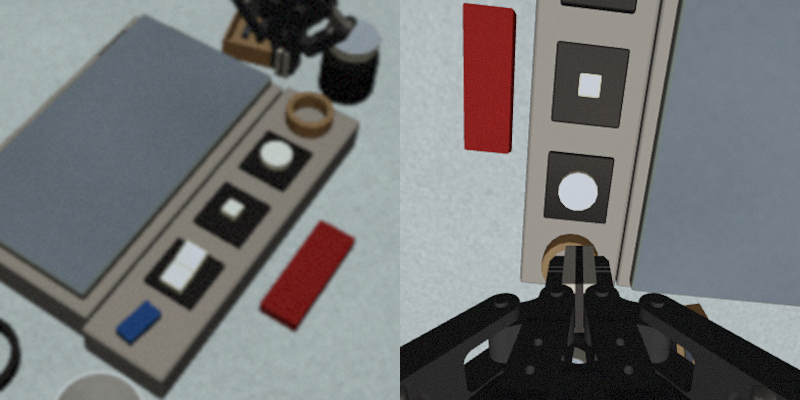

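The lid is flat, the rocker is tilted left end down, the scan button is back up, and nothing else has moved.

```bash
python3 -c "
from cell import *
print(hand_in())"
```

```text
the job is handed in; nothing more can be done
None
```

I shut the lid, switched the rocker on, then pressed the scan button fully down and let it come back up, in that order; the cancel key and loose items were left alone, and the job was handed in after about 8 s.

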